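# Slide open the parts box by friction and plug the tower into the theatre model

## Task

The tower of the round theatre model is in the wooden parts box. Press on top of the box's flat lid and drag it back out over the low front until the box is about half open, without pressing so hard that the thin lid cracks. Then take the tower out and plug it upright and fully home into its socket in the model, leaving the other things on the table where they are.

Things in the scene. Friction and masses are not known exactly. Their poses are not given: they have to be found in the camera images.
- box: Beech parts box, fixed. 200 long (x) x 170 wide (y) x 74 mm high; origin at the centre of its underside. +x points to the closed back wall, 74 mm high; -x to the low front, 54 mm high, over which the lid slides out. Sides 10 mm, front and back 8 mm thick, floor 6 mm. Grooves in the inner faces of the sides, 57 to 67 mm up, under a 7 mm lip, carry the lid.
- lid (a joint): How far the lid is out (m), 0 shut, growing as it slides along the box's -x, stop at 0.150. Bare plywood plate 190 (x) x 158 (y) x 5 mm, nothing to grip; shut, its centre is 4 mm in front of the box's. Warped: its top may be 62 to 67 mm above the table, so feel for it. It bows 1 mm per 15 N, cracks above 20 N, knocks included. It runs stiffly (5 N): a fingertip needs some 6 to 10 N down to drag it, less slips.
- tower_mid (a point): Centre (half-way up) of the tower, a printed grey block 40 (x) x 28 (y) x 46 mm high, 40 to 85 g, standing upright on the floor of the box in its back half, hidden under the lid at first. Axes along its sides, z up; alike turned by half a turn. Its 28 mm sides face along its y.
- socket_mouth (a point): Centre of the mouth of the tower's socket in the model's plinth, in the plane of the plinth's top, 30 mm above the table. Rectangular pocket 43 (x) x 31 (y) mm, 10 mm deep, chamfered; its x is the long side, z up. Home, the tower's centre is 13 mm above this point; either way round fits.
- model: The round theatre model, fixed: black base 220 mm across, 16 mm high, curved white benches up to 34 mm high round its -x side, and a 66 x 52 mm grey plinth with the socket, top 30 mm up, whose centre lies 55 mm from the base's centre along +x, between low stairs 28 mm high. Origin at the centre of its underside.
- roof_cone: Bystander: loose tan printed cone roof, 180 mm across, 68 mm high; origin at the centre of its underside.
- roof_lattice: Bystander: loose dark lattice roof, 170 mm across, 62 mm high; origin at the centre of its underside.
- band: Bystander: loose blue-grey printed ring, 90 mm across, 26 mm high; origin at the centre of its underside.
- pen: Bystander: loose white pen, 128 mm long, 11 mm wide, 12 mm high, lying along its x; origin at the centre of its underside.
Mind the look-alikes: they are no part of the job. What is shaped like the model but purple or yellow is not meant.

How it is judged (in metres and radians):
On the way, in this order (a step that is already met when the one before it is completed fails the run):
1. the lid is slid back by at least 65 mm (value of joint lid above 0.065 m), for 0.2 s.
2. the tower is lifted out of the box (z of tower_mid in the frame of box above 0.085 m), for 0.1 s.
At the end, for the whole second after the job is handed in: The tower stands upright (within 4 degrees) in its socket, its foot within 2.5 mm of the socket floor and its centre within 4 mm of the socket's centre seen from above; the lid is still slid back by at least 65 mm (horizontal distance between tower_mid and socket_mouth below 0.004 m and z of tower_mid in the frame of socket_mouth below 0.0155 m and angle between tower_mid's own z axis and vertical below 0.07 rad and value of joint lid above 0.065 m); the robot touches nothing.
It fails at once if the lid is pressed with more than 20 N (contact force between the fingers and lid_panel above 20 N).
It fails at once if a bystander is moved by more than 20 mm (distance of any of roof_cone, roof_lattice, band, pen from where it was at the start of the episode above 0.02 m).
It also fails if it takes over 58 s, if anything falls off the work surface, if the arm or the gripper's body presses on something with over 40 N, if the wrist force passes 120 N, or if a joint passes its speed limit or range.

## Robot

A 6-joint arm with a two-finger parallel gripper is mounted at the origin on the work surface. World frame = base frame: x ahead of the robot, y to its left, z up, the work surface at z = 0. Lengths are in mm, angles in rad, forces in N, time in s.
With the tool pointing down it reaches from about 350 to 875 mm from the base axis. Payload 4.2 kg.
Tool frame: the origin (TCP) lies midway between the tips of the shut fingers; the grasp point (between the pads) lies 19 mm behind it (r.grip_depth is the distance from the TCP to the grasp point, in mm); z points along the fingers, y is the direction in which the jaws open and shut (so a half turn about z gives the same grasp; the last joint's range is limited). The gripper opens to 85 mm and grips with 20 to 120 N. Pads are 22 mm wide; open, the fingers measure 114 mm over their backs; the gripper's body (76 mm by 85 mm) begins 54 mm behind the grasp point. The pads swing forward as they close: fully open they stand 13 mm farther back than shut.
Start: joints at [-0.898, 0.385, 0.008, 0, -1.194, -0.259], TCP at [251.32, -572.222, 231.312] pointing down, gripper open.
Joint ranges: [-3.14, 3.14], [-1.21, 2.06], [-1.07, 1.41], [-3.16, 2.05], [-2.99, -0.16], [-3.1, 3.1]. Speed limits (rad/s): [2.79, 2.79, 3.14, 3.14, 3.14, 3.14].

## Interface

Orientations are given as a unit quaternion [w, x, y, z].
In Python, from bench import r, cams gives the robot as it stands.
- The arm moves only by the tool move_arm, never from a script. Its argument "series" is a list of rows, each a list of 5 numbers: the shift along the tool's x, y, z normalised to -1 to 1, where 1 is 1000 mm, then the turn about the tool's z normalised to -1 to 1, where 1 is 0.5 rad, then the opening, from -1 (shut) to 1 (fully open). A call has 1 to 8 rows; each row is the pose to reach, as a shift and turn from the pose commanded when the call began, along the tool's axes at that moment; what a row does not reach only later rows make up. A row lasts 1/10 s, in which the tool goes at most 50 mm and 8.59 degrees, less where a joint would pass 70% of its speed; a pose out of reach is approached as far as the arm can. A call with a number of a shift or a turn outside -1 to 1 is refused whole. A call with a gripper value outside its range is refused whole. The fingers move at their own pace and stop on an object; "grip_force" is the grip in N (left out, the last holds). Time passes only in rows, so rows that repeat a pose let the fingers close. It gives the time, the measured TCP pose, the force and the opening at its end, in the units of the state.
- r.state(): the state, without advancing time (a new reading comes with each control period).
- cams.grab_frame(name): name is "side" or "top" or "wrist"; returns the picture (400x640x3 uint8, blue, green, red); there is no depth.
- cams.get_calibration(name): a dict with "fx", "fy", "cx", "cy" (pixels), "distortion" ([k1, k2, p1, p2, k3] as OpenCV has them; the pictures are not rectified), "rvec" (rotation vector, rad) and "tvec" (3), from world to camera coordinates, as OpenCV has them; the wrist camera has in their place "hand_eye" (4x4, takes a point from camera to tool coordinates, whose origin is the TCP and whose axes are the flange's). Camera axes: x right, y down, z forward; pixel columns grow to the right and rows downward; lengths in mm; the calibration is good to about 2 mm. A picture is of the moment at which its call begins: read the wrist's pose just before it. get_calibration takes no time and is no camera call.
- r.finish_job(): hands the job in, once; it reports no verdict.
Trained networks look in the newest picture that a camera, given by its name, has taken for a name from the list of things; names that differ only in an ending like _2 or _b are one class to them, and where a whole thing is asked for, a point or a joint stands for the part that bears it (a point fixed in the world has none). Each returns a list of dicts, best first, with "score" (0 to 1); they miss things now and then, are a little off and sometimes report something else, mostly with a low value. They report only what shows in the picture. A call takes as long as a camera call. They do not tell look-alikes from the thing itself.
- cams.masks_of(camera, label): "mask" (400x640 bool, what is visible of it) and "pixel" ([column, row] in pixels, amid what is visible of it).
- cams.tip_of(camera, label): "pixel" ([column, row] in pixels: a listed point, or the origin of a listed thing).
The state is a dict: "clock": time; "qpos": joint angles; "qd": joint speeds; "effort": joint torques, N m; "tcp_pos": TCP position; "orientation": TCP orientation; "contact_force": force on the tool from outside, world axes, zero at the start; "ft_torque": the same for the moment, N m; "gripper_width": finger opening in mm.
Only numpy, scipy, OpenCV 4.12 (cv2) and the standard library are available. Lean on these libraries where they do the work, as an engineer would, in place of code of your own. Each camera call takes 0.05 s, during which the arm holds its last target. There are 200 camera calls.

## Working session

There is one attempt and no reset: what is moved stays moved. The work goes in short steps, Python scripts to look and compute and a tool call to move; the robot and the scene stay as the last step left them, time stands still between calls to the robot, and variables do not carry over. Pictures are saved under pics/ and viewed, about 8 in all and at most 12, crops included, and the job is handed in when it is done.

Besides the shell and the picture viewer there is one more tool, called after "Emit:" by a JSON object that holds its "api" and its "payload". move_arm: Moves the arm, as the interface text tells. Its arguments: {"type":"object","properties":{"series":{"type":"array"},"grip_force":{"type":"number"}},"required":["series"]}

```bash
mkdir -p pics; ls
python3 - <<'E'
from bench import r,cams
import cv2,numpy as np
s=r.state();print({k:np.round(v,3).tolist() for k,v in s.items()})
ims=[]
for c in("top","side"):
    im=cams.grab_frame(c);cv2.imwrite(f"pics/{c}0.png",im);k=cams.get_calibration(c);print(c,k)
    for l in("box","lid","model","socket_mouth","roof_cone","roof_lattice","band","pen"):
        try:
            print(l,[(np.round(d["pixel"]).tolist(),round(d["score"],2)) for d in cams.tip_of(c,l)])
        except Exception as e: print(l,e)
print(cams.get_calibration("wrist"))
E
```

```text
pics
{'clock': 0.0, 'qpos': [-0.898, 0.386, 0.007, -0.0, -1.194, -0.259], 'qd': [-0.0, -0.0, -0.001, 0.002, -0.0, -0.0], 'effort': [-0.001, -39.229, 18.84, 4.186, -0.005, -0.0], 'tcp_pos': [251.083, -571.716, 230.215], 'orientation': [-0.0, -0.205, 0.979, 0.001], 'contact_force': [-0.075, 0.179, -0.454], 'ft_torque': [0.025, -0.045, 0.023], 'gripper_width': 85.214}
top {'fx': 496.3351168761407, 'fy': 496.3351168761407, 'cx': 317.39200719198345, 'cy': 205.4870596675578, 'distortion': array([-0.12899766,  0.        ,  0.        ,  0.        ,  0.        ]), 'rvec': array([ 2.12277599, -2.17072594,  0.11845587]), 'tvec': array([  28.65007731,  547.75300826, 1462.52911885])}
box [([168.0, 230.0], 0.64)]
lid it knows: band, box, model, pen, roof_cone, roof_lattice, socket_mouth, tower_mid
model [([379.0, 194.0], 0.76), ([376.0, 280.0], 0.76), ([270.0, 286.0], 0.75)]
socket_mouth [([378.0, 176.0], 0.84), ([381.0, 261.0], 0.63), ([270.0, 268.0], 0.56)]
roof_cone [([166.0, 233.0], 0.61)]
roof_lattice [([496.0, 226.0], 0.86)]
band [([324.0, 139.0], 0.57)]
pen [([320.0, 242.0], 0.47)]
side {'f
[... 561 characters left out ...]
 ([406.0, 198.0], 0.71)]
roof_cone [([200.0, 313.0], 0.69)]
roof_lattice [([441.0, 140.0], 0.65), ([354.0, 173.0], 0.39)]
band []
pen [([351.0, 222.0], 0.47)]
{'fx': 286.33622446650406, 'fy': 286.33622446650406, 'cx': 320.71484635301516, 'cy': 202.10014752495405, 'distortion': array([0.00635121, 0.        , 0.        , 0.        , 0.        ]), 'hand_eye': array([[ 5.88232458e-04, -9.56679562e-01, -2.91142353e-01,
         7.39074088e+01],
       [ 9.99999812e-01,  6.13955061e-04,  3.00226984e-06,
        -4.12701898e-01],
       [ 1.75876111e-04, -2.91142300e-01,  9.56679743e-01,
        -1.43220071e+02],
       [ 0.00000000e+00,  0.00000000e+00,  0.00000000e+00,
         1.00000000e+00]])}
```

View pics/top0.png

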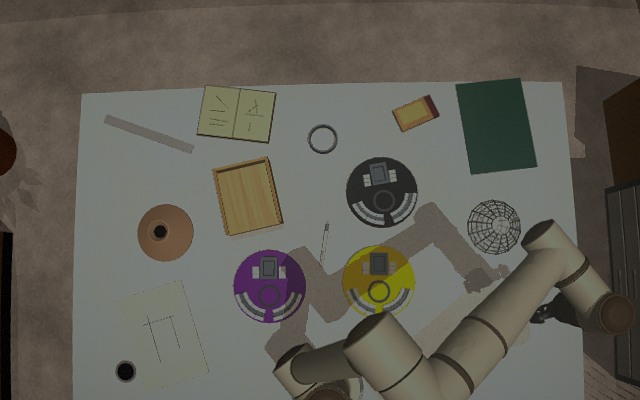

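View pics/side0.png

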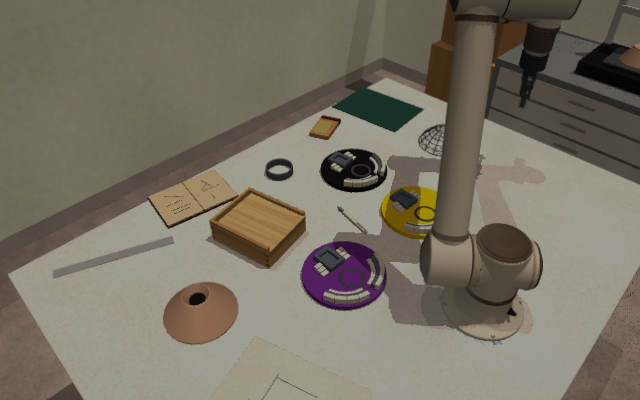

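The tower's model could be any of three round models in the top view: black (382,192), purple (269,286) or yellow (378,280). By the description it is the black one. The box is at (248,196). I'll check both in close crops and fit the poses.

```bash
cat > h.py <<'E'
from bench import r,cams
import cv2,numpy as np
from scipy.optimize import minimize
from scipy.spatial.transform import Rotation as R
def tcp():
    s=r.state();q=s["orientation"];return R.from_quat([q[1],q[2],q[3],q[0]]).as_matrix(),np.array(s["tcp_pos"])
def cam(c):
    k=cams.get_calibration(c);K=np.array([[k["fx"],0,k["cx"]],[0,k["fy"],k["cy"]],[0,0,1]])
    if c=="wrist":
        Rt,p=tcp();H=np.array(k["hand_eye"]);A=Rt@H[:3,:3];o=Rt@H[:3,3]+p
        return K,k["distortion"],cv2.Rodrigues(A.T)[0],-A.T@o
    return K,k["distortion"],np.array(k["rvec"]),np.array(k["tvec"])
def proj(C,P):
    K,D,rv,tv=C;return cv2.projectPoints(np.array(P,float).reshape(-1,3),rv,tv,K,D)[0][:,0]
def ray(C,px,z):
    K,D,rv,tv=C;u=cv2.undistortPoints(np.array(px,float).reshape(-1,1,2),K,D)[:,0]
    A=cv2.Rodrigues(rv)[0];o=-A.T@tv;d=np.c_[u,np.ones(len(u))]@A;return o+d*((z-o[2])/d[:,2])[:,None]
def w(pose,P):
    x,y,a=pose;P=np.array(P,float).reshape(-1,3);c,s=np.cos(a),np.sin(a)
    return np.c_[x+c*P[:,0]-s*P[:,1],y+s*P[:,0]+c*P[:,1],P[:,2]]
def fit(pts,masks,p0):
    """masks: list of (C,mask); silhouette convex hull IoU"""
    def cost(p):
        t=0
        for C,m in masks:
            q=proj(C,w(p*np.array([1,1,.01]),pts));h=cv2.convexHull(np.float32(q))
            im=np.zeros(m.shape,np.uint8);cv2.fillConvexPoly(im,np.int32(np.round(h*16)),255,cv2.LINE_AA,4)
            f=im/255.;t+=1-np.minimum(f,m).sum()/np.maximum(f,m).sum()
        return t
    p0=np.array(p0)*[1,1,100]
    s=minimize(cost,p0,method="Nelder-Mead",options=dict(initial_simplex=p0+np.r_[np.zeros((1,3)),np.diag([15,15,10])],xatol=.05,fatol=1e-5))
    return s.x*[1,1,.01],s.fun
BOX=[(x,y,z) for x,zt in((-100,54),(-95,74),(100,74)) for y in(-85,85) for z in(0,zt)]
E
python3 - <<'E'
from h import *
ms={}
for c,b in(("top",(248,196)),("side",(258,227))):
    cams.grab_frame(c)
    L=cams.masks_of(c,"box");print(c,[(np.round(d["pixel"]).tolist(),round(d["score"],2),int(d["mask"].sum())) for d in L])
    ms[c]=(cam(c),min(L,key=lambda d:np.hypot(*(np.array(d["pixel"])-b)))["mask"])
c0=ray(ms["top"][0],[[248,196]],60)[0];print(c0)
for n,M in(("top",[ms["top"]]),("side",[ms["side"]]),("both",list(ms.values()))):
  for a in(0,.2,np.pi):
    p,f=fit(BOX,M,[c0[0],c0[1],a]);print(n,a,np.round(p,3),round(f,4))
C=ms["top"][0]
for l,px,z in(("model",(379,194),0),("sock",(378,176),30),("band",(324,139),0),("lattice",(496,226),0),("pen",(325,242),0),("cone",(166,233),0)):print(l,ray(C,[px],z)[0].round(1))
a,b=cv2.imread("pics/top0.png"),cv2.imread("pics/side0.png")
f=lambda im,x,y,n:cv2.resize(im[y:y+n,x:x+n],(400,400),interpolation=cv2.INTER_CUBIC)
cv2.imwrite("pics/c1.png",np.hstack([f(a,200,148,100),f(b,200,175,115)]))
cv2.imwrite("pics/c1m.png",np.hstack([f(a,332,142,100),f(b,300,120,110)]))
E
```

```text
top [([246.0, 165.0], 0.69, 867)]
side [([252.0, 240.0], 0.82, 2096), ([200.0, 311.0], 0.35, 3569)]
[578.57128938 222.92586876  60.        ]
top 0 [5.84283e+02 2.27561e+02 2.00000e-01] 0.7959
top 0.2 [5.84010e+02 2.27584e+02 2.01000e-01] 0.7958
top 3.141592653589793 [587.398 228.415   3.349] 0.7928
side 0 [5.82848e+02 2.25759e+02 2.21000e-01] 0.5827
side 0.2 [5.83068e+02 2.25769e+02 2.27000e-01] 0.5827
side 3.141592653589793 [584.381 225.567   3.368] 0.582
both 0 [5.82039e+02 2.27168e+02 1.99000e-01] 1.3794
both 0.2 [5.82664e+02 2.27201e+02 2.14000e-01] 1.3797
both 3.141592653589793 [584.523 227.424   3.348] 1.3783
model [ 584.2 -174.6    0. ]
sock [ 635.3 -170.4   30. ]
band [763.5  -8.3   0. ]
lattice [ 475.5 -536.3    0. ]
pen [439.6  -3.9   0. ]
cone [477.3 492.    0. ]
```

View pics/c1.png

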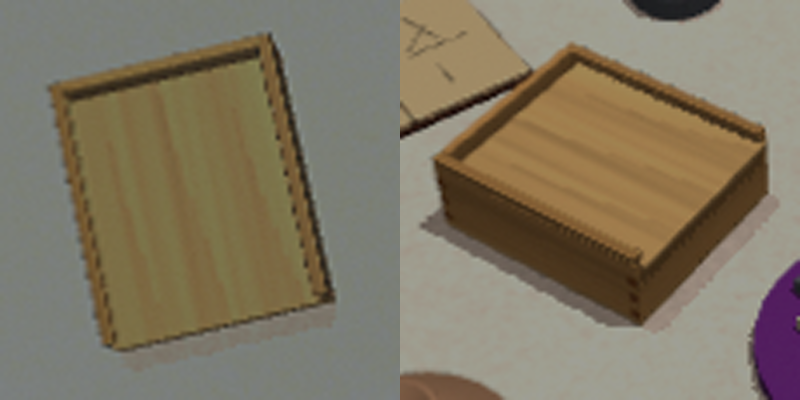

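The crops show the box's low front (no lip) facing the robot and the closed wall facing away. I'll fit the pose to the rim corners I can see, and view the model crop.

Run:
```python
from h import *
from scipy.optimize import least_squares
P=[(100,85,74),(100,-85,74),(-100,-85,74),(-100,85,74)]
o={"top":[(212.5,169.3),(267,157),(283,222.2),(228,234.8)],"side":[(210.6,219.6),(249.5,187.9),(304.9,211.8),(269,247.5)]}
C={c:cam(c) for c in o}
for S in(["top"],["side"],["top","side"]):
    f=lambda p:np.concatenate([(proj(C[c],w(p,P))-o[c]).ravel() for c in S])
    s=least_squares(f,[583,226,.2],x_scale=[1,1,.01]);print(S,s.x.round(3),s.fun.round(1).tolist())
```

```text
['top'] [5.77931e+02 2.22348e+02 2.19000e-01] [0.3, 1.0, 0.7, -0.4, -0.0, -0.9, -1.0, 0.3]
['side'] [5.79724e+02 2.23542e+02 2.22000e-01] [-0.7, 0.5, 0.0, -1.5, 1.0, -1.1, -0.3, 1.4]
['top', 'side'] [5.78794e+02 2.23096e+02 2.21000e-01] [0.0, 0.8, 0.4, -0.7, -0.2, -1.2, -1.2, 0.0, -0.3, 0.5, 0.4, -1.4, 1.4, -1.0, -0.1, 1.6]
```

View pics/c1m.png

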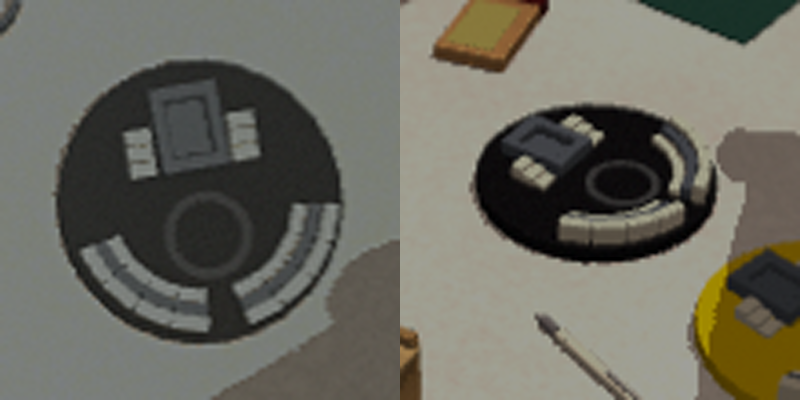

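```bash
cat >> h.py <<'E'
def plan(x,y,z,yaw):
    Rt,p=tcp();d=Rt.T@(np.array([x,y,z])-p);xa=Rt[:,0];cur=np.arctan2(xa[1],xa[0])
    t=-(yaw-cur);t=(t+np.pi/2)%np.pi-np.pi/2
    print("tool shift/1000",(d/1000).round(4).tolist(),"turn/0.5",round(t/.5,4),"dist",np.linalg.norm(d).round(1))
E
python3 - <<'E'
from h import *
Rt,p=tcp();print(Rt.round(3))
plan(620,-185,240,.15)
E
```

```text
[[-0.916 -0.402  0.   ]
 [-0.402  0.916 -0.   ]
 [-0.    -0.    -1.   ]]
tool shift/1000 [-0.4932, 0.2063, -0.0087] turn/0.5 0.5277 dist 534.7
```

Emit:
{"api": "move_arm", "payload": {"series": [[-0.493,0.206,-0.009,0.528,1],[-0.493,0.206,-0.009,0.528,1],[-0.493,0.206,-0.009,0.528,1],[-0.493,0.206,-0.009,0.528,1],[-0.493,0.206,-0.009,0.528,1],[-0.493,0.206,-0.009,0.528,1],[-0.493,0.206,-0.009,0.528,1],[-0.493,0.206,-0.009,0.528,1]]}}

```text
clock: 1.8
tcp_pos: [526.4, -283.1, 238.4]
orientation: [0.0, -0.075, 0.997, -0.0]
contact_force: [0.8, -0.5, -0.6]
gripper_width: 85.3
```

Run:
```python
from h import *
plan(620,-185,240,.15)
```

```text
tool shift/1000 [-0.1072, 0.083, -0.0016] turn/0.5 0.0001 dist 135.5
```

Emit:
{"api": "move_arm", "payload": {"series": [[-0.107,0.083,0,0,1],[-0.107,0.083,0,0,1],[-0.107,0.083,0,0,1],[-0.107,0.083,0,0,1],[-0.107,0.083,0,0,1]]}}

```text
clock: 2.3
tcp_pos: [618.9, -186.0, 237.5]
orientation: [-0.001, -0.076, 0.997, 0.0]
contact_force: [0.1, -0.7, 0.6]
gripper_width: 85.3
```

Run:
```python
from h import *
C=cam("wrist");im=cams.grab_frame("wrist");cv2.imwrite("pics/w1.png",im)
for l in("model","socket_mouth"):
    for d in cams.tip_of("wrist",l):print(l,np.round(d["pixel"],1),round(d["score"],2),ray(C,[d["pixel"]],30 if l[0]=="s" else 0)[0].round(1))
print(tcp()[1].round(1),proj(C,[(638,-168,30)]))
```

```text
model [326.8 148.6] 0.7 [ 586.4 -183.2    0. ]
[ 617.9 -187.6  238.2] [[332.67221137 193.73311856]]
```

View pics/w1.png

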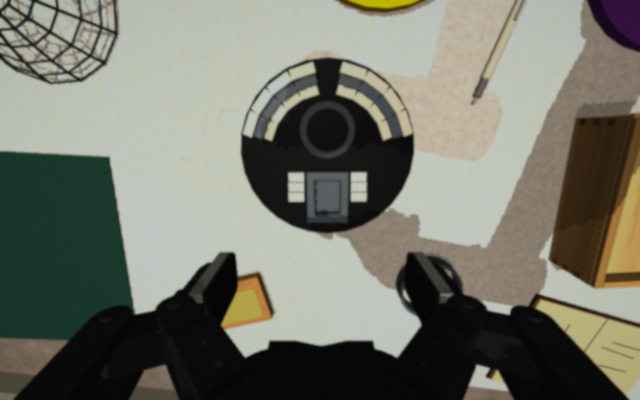

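The wrist view shows the black model, with its plinth at about (327,197) and socket inner about (327,195). I'll measure the plinth and socket outline by colour.

Run:
```python
from h import *
C=cam("wrist");im=cv2.imread("pics/w1.png")
x0,y0=275,160;c=cv2.resize(im[y0:y0+75,x0:x0+105],None,fx=6,fy=6,interpolation=cv2.INTER_CUBIC)
g=cv2.cvtColor(c,cv2.COLOR_BGR2GRAY)
print(g[3*75,::18].tolist(),g[::18,315].tolist())
cv2.imwrite("pics/w1c.png",c)
m=((g>55)&(g<150)).astype(np.uint8);m=cv2.morphologyEx(m,cv2.MORPH_OPEN,np.ones((25,25)))
cs,_=cv2.findContours(m,cv2.RETR_EXTERNAL,cv2.CHAIN_APPROX_NONE)
k=max(cs,key=cv2.contourArea);b=cv2.boxPoints(cv2.minAreaRect(k))/6+[x0-.42,y0-.42]
print(b.round(1).tolist());W=ray(C,b,30);print(W.round(1).tolist(),W.mean(0),[np.linalg.norm(W[i]-W[i-1]).round(1) for i in range(4)])
```

```text
[20, 21, 22, 21, 48, 187, 196, 196, 197, 195, 79, 85, 94, 70, 86, 94, 93, 93, 93, 93, 92, 89, 75, 92, 82, 82, 195, 197, 197, 197, 190, 51, 18, 20, 21] [26, 24, 24, 16, 54, 95, 95, 77, 94, 95, 92, 93, 93, 93, 93, 92, 91, 63, 43, 55, 55, 31, 11, 12, 34]
[[305.9, 171.7], [348.4, 171.7], [348.4, 218.7], [305.9, 218.7]]
[[614.5, -207.1, 30.0], [606.6, -154.9, 30.0], [667.8, -143.9, 30.0], [676.1, -198.8, 30.0]] [ 641.25338517 -176.19541212   30.        ] [np.float64(62.2), np.float64(52.8), np.float64(62.2), np.float64(55.5)]
```

View pics/w1c.png

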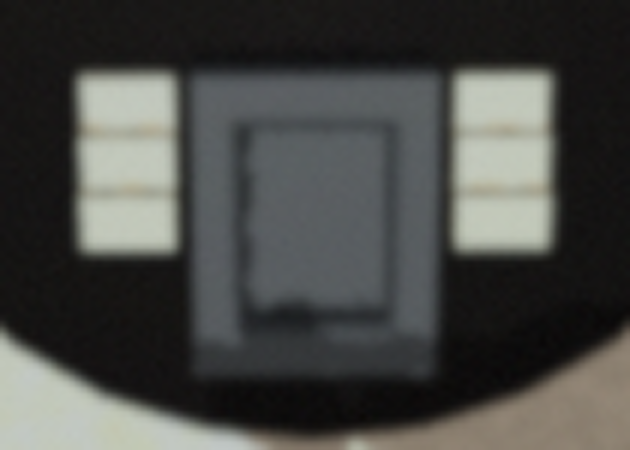

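The crop shows the plinth spanning u 190–440, v 70–378, with its far edge in shadow. The pocket mouth spans about u 238–395, v 122–322, and both line up square with the image.

Run:
```python
from h import *
C=cam("wrist");x0,y0=274.58,159.58
for n,(a,b,c,d) in(("plinth",(190,440,70,378)),("pocket",(237,395,122,322))):
    q=np.array([(a,c),(b,c),(b,d),(a,d)])/6+[x0,y0];W=ray(C,q,30);e=W[3]+W[2]-W[0]-W[1]
    print(n,W.mean(0).round(1),[np.linalg.norm(W[i]-W[i-1]).round(1) for i in range(4)],"yaw",np.arctan2(e[1],e[0]).round(3))
T=cam("top")
print("top plinth",ray(T,[(378.7,173.2)],30)[0].round(1),"base",ray(T,[(381.6,192.3)],16)[0].round(1),"net",ray(T,[(378,176)],30)[0].round(1))
S=cam("side")
print("side net",ray(S,[(340,159)],30)[0].round(1))
plan(545,190,240,.221)
```

```text
plinth [ 643.6 -175.9   30. ] [np.float64(68.1), np.float64(51.8), np.float64(68.2), np.float64(54.6)] yaw 0.156
pocket [ 642.6 -175.9   30. ] [np.float64(44.2), np.float64(33.0), np.float64(44.2), np.float64(34.2)] yaw 0.156
top plinth [ 643.9 -172.9   30. ] base [ 586.9 -181.    16. ] net [ 635.3 -170.4   30. ]
side net [ 641.7 -169.4   30. ]
tool shift/1000 [0.0162, 0.3843, -0.0018] turn/0.5 -0.1448 dist 384.6
```

Run:
```python
from h import *
plan(637,236,130,.221)
```

```text
tool shift/1000 [-0.0816, 0.4162, 0.1082] turn/0.5 -0.1448 dist 437.7
```

Emit:
{"api": "move_arm", "payload": {"series": [[-0.082,0.416,0,-0.145,-1],[-0.082,0.416,0,-0.145,-1],[-0.082,0.416,0,-0.145,-1],[-0.082,0.416,0,-0.145,-1],[-0.082,0.416,0,-0.145,-1],[-0.082,0.416,0,-0.145,-1],[-0.082,0.416,0.05,-0.145,-1],[-0.082,0.416,0.108,-0.145,-1]]}}

```text
clock: 3.25
tcp_pos: [637.7, 194.4, 185.3]
orientation: [0.005, -0.111, 0.994, 0.001]
contact_force: [1.0, -0.9, -0.2]
gripper_width: -0.3
```

Run:
```python
from h import *
plan(637,236,90,.221)
```

```text
tool shift/1000 [-0.0076, 0.0405, 0.0955] turn/0.5 0.0037 dist 104.0
```

Emit:
{"api": "move_arm", "payload": {"series": [[-0.008,0.04,0.05,0,-1],[-0.008,0.04,0.09,0,-1],[-0.008,0.04,0.09,0,-1],[-0.008,0.04,0.09,0,-1],[-0.008,0.04,0.09,0,-1]]}}

```text
clock: 3.75
tcp_pos: [636.7, 232.2, 94.9]
orientation: [0.003, -0.11, 0.994, 0.001]
contact_force: [0.2, 0.5, 0.5]
gripper_width: -0.1
```

Run:
```python
from h import *
plan(637,236,75,.221);print(r.state()["contact_force"])
```

```text
tool shift/1000 [-0.0011, 0.0036, 0.0199] turn/0.5 0.0005 dist 20.3
[0.23175554 0.52031261 0.50044372]
```

Emit:
{"api": "move_arm", "payload": {"series": [[-0.001,0.0036,0.01,0,-1],[-0.001,0.0036,0.018,0,-1],[-0.001,0.0036,0.022,0,-1],[-0.001,0.0036,0.024,0,-1],[-0.001,0.0036,0.0245,0,-1],[-0.001,0.0036,0.025,0,-1],[-0.001,0.0036,0.0255,0,-1],[-0.001,0.0036,0.0255,0,-1]]}}

```text
clock: 4.55
tcp_pos: [634.9, 236.6, 66.2]
orientation: [0.0, -0.111, 0.994, 0.0]
contact_force: [0.0, 1.5, 0.2]
gripper_width: 0.2
```

Emit:
{"api": "move_arm", "payload": {"series": [[0,0,0.0005,0,-1],[0,0,0.0005,0,-1]]}}

```text
clock: 4.75
tcp_pos: [634.8, 236.6, 65.6]
orientation: [-0.0, -0.111, 0.994, 0.0]
contact_force: [-0.3, -0.0, 0.1]
gripper_width: 0.2
```

Emit:
{"api": "move_arm", "payload": {"series": [[0,0,0.0005,0,-1],[0,0,0.0005,0,-1]]}}

```text
clock: 4.95
tcp_pos: [634.8, 236.5, 65.0]
orientation: [-0.0, -0.111, 0.994, 0.0]
contact_force: [0.2, 0.5, 0.4]
gripper_width: 0.2
```

Emit:
{"api": "move_arm", "payload": {"series": [[0,0,0.0005,0,-1],[0,0,0.0005,0,-1]]}}

```text
clock: 5.15
tcp_pos: [634.8, 236.6, 64.5]
orientation: [-0.0, -0.111, 0.994, 0.0]
contact_force: [-0.1, -0.2, 0.1]
gripper_width: -0.1
```

Emit:
{"api": "move_arm", "payload": {"series": [[0,0,0.0005,0,-1],[0,0,0.0005,0,-1]]}}

```text
clock: 5.35
tcp_pos: [634.8, 236.6, 64.4]
orientation: [0.0, -0.111, 0.994, -0.0]
contact_force: [-0.4, -0.1, 1.4]
gripper_width: -0.2
```

Emit:
{"api": "move_arm", "payload": {"series": [[0,0,0.0005,0,-1],[0,0,0.0005,0,-1]]}}

```text
clock: 5.55
tcp_pos: [634.9, 236.6, 64.1]
orientation: [0.0, -0.111, 0.994, -0.0]
contact_force: [-1.4, -0.4, 2.9]
gripper_width: -0.0
```

Emit:
{"api": "move_arm", "payload": {"series": [[0,0,0.0005,0,-1],[0,0,0.0005,0,-1]]}}

```text
clock: 5.75
tcp_pos: [634.8, 236.6, 63.9]
orientation: [0.0, -0.111, 0.994, -0.0]
contact_force: [-2.6, 0.0, 5.4]
gripper_width: -0.3
```

Emit:
{"api": "move_arm", "payload": {"series": [[0,0,0.0006,0,-1],[0,0,0.0006,0,-1]]}}

```text
clock: 5.95
tcp_pos: [634.9, 236.6, 63.8]
orientation: [0.0, -0.111, 0.994, -0.0]
contact_force: [-3.3, -0.3, 7.3]
gripper_width: 0.0
```

Emit:
{"api": "move_arm", "payload": {"series": [[0.0005,0,0.0004,0,-1],[0.002,0,0.0004,0,-1],[0.004,0,0.0004,0,-1],[0.006,0,0.0004,0,-1],[0.008,0,0.0004,0,-1]]}}

```text
clock: 6.45
tcp_pos: [629.8, 236.0, 64.0]
orientation: [0.004, -0.111, 0.994, 0.001]
contact_force: [4.7, -0.1, 5.4]
gripper_width: -0.3
```

Emit:
{"api": "move_arm", "payload": {"series": [[0.001,0,0.0007,0,-1],[0.003,0,0.0008,0,-1],[0.006,0,0.0008,0,-1],[0.009,0,0.0008,0,-1],[0.012,0,0.0008,0,-1]]}}

```text
clock: 6.95
tcp_pos: [619.0, 234.0, 63.9]
orientation: [0.005, -0.112, 0.994, 0.002]
contact_force: [4.6, 0.9, 6.8]
gripper_width: 0.2
```

Emit:
{"api": "move_arm", "payload": {"series": [[0.002,0,0.0004,0,-1],[0.005,0,0.0006,0,-1],[0.009,0,0.0006,0,-1],[0.013,0,0.0006,0,-1],[0.017,0,0.0006,0,-1]]}}

```text
clock: 7.45
tcp_pos: [602.9, 230.6, 63.8]
orientation: [0.006, -0.112, 0.994, 0.002]
contact_force: [5.8, 1.3, 7.7]
gripper_width: 0.2
```

Run:
```python
from h import *
print(r.state()["contact_force"].round(1))
im=cams.grab_frame("side");cv2.imwrite("pics/s2.png",cv2.resize(im[150:290,180:360],None,fx=4,fy=4,interpolation=cv2.INTER_CUBIC))
```

```text
[5.8 1.3 7.7]
```

View pics/s2.png

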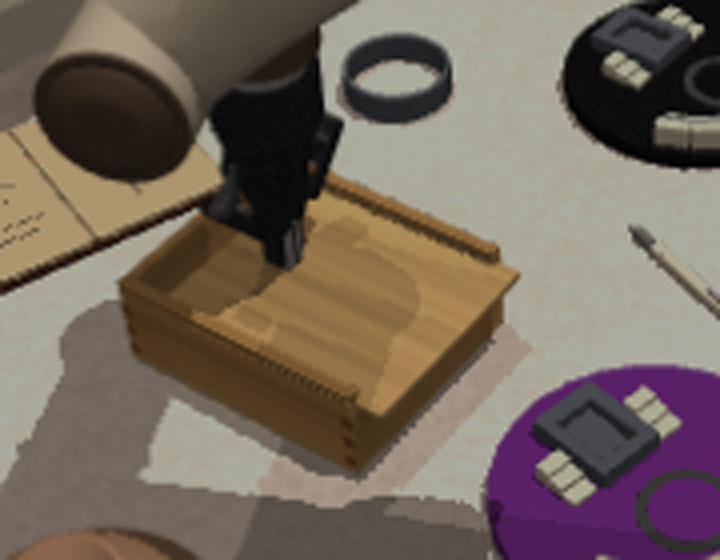

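The lid is following the finger: its front overhangs near (500,280) and the gap at the back is around (200,260). I'll keep dragging.

Emit:
{"api": "move_arm", "payload": {"series": [[0.004,0,0.0001,0,-1],[0.008,0,0.0002,0,-1],[0.012,0,0.0003,0,-1],[0.016,0,0.0003,0,-1],[0.02,0,0.0003,0,-1],[0.024,0,0.0003,0,-1],[0.028,0,0.0003,0,-1]]}}

```text
clock: 8.2
tcp_pos: [575.9, 224.8, 63.7]
orientation: [0.006, -0.112, 0.994, 0.002]
contact_force: [5.1, 1.3, 9.2]
gripper_width: 0.5
```

Emit:
{"api": "move_arm", "payload": {"series": [[0.004,0,0.0,0,-1],[0.008,0,0,0,-1],[0.012,0,0,0,-1],[0.016,0,0,0,-1],[0.02,0,0,0,-1]]}}

```text
clock: 8.7
tcp_pos: [556.5, 220.6, 63.7]
orientation: [0.006, -0.112, 0.994, 0.002]
contact_force: [4.2, 1.1, 10.0]
gripper_width: 0.0
```

Emit:
{"api": "move_arm", "payload": {"series": [[0.004,0,-0.0002,0,-1],[0.008,0,-0.0004,0,-1],[0.012,0,-0.0005,0,-1],[0.016,0,-0.0005,0,-1],[0.02,0,-0.0005,0,-1],[0.024,0,-0.0005,0,-1],[0.026,0,-0.0005,0,-1],[0.026,0,-0.0005,0,-1]]}}

```text
clock: 9.5
tcp_pos: [530.4, 215.0, 63.7]
orientation: [0.005, -0.112, 0.994, 0.002]
contact_force: [3.5, 2.8, 9.1]
gripper_width: 0.1
```

Emit:
{"api": "move_arm", "payload": {"series": [[0,0,-0.005,0,-1],[0,0,-0.03,0,-1],[0,0,-0.08,0,1],[-0.03,0,-0.13,0,1],[-0.065,0,-0.165,0,1],[-0.065,0,-0.165,0,1],[-0.065,0,-0.165,0,1],[-0.065,0,-0.165,0,1]]}}

```text
clock: 10.3
tcp_pos: [588.0, 225.6, 223.3]
orientation: [-0.003, -0.111, 0.994, -0.001]
contact_force: [-0.3, -0.6, -0.3]
gripper_width: 84.7
```

Run:
```python
from h import *
C=cam("wrist");im=cams.grab_frame("wrist")
print(tcp()[1])
for d in cams.tip_of("wrist","tower_mid"):print(np.round(d["pixel"],1),round(d["score"],2),ray(C,[d["pixel"]],29)[0].round(1))
for d in cams.masks_of("wrist","tower_mid"):
    m=d["mask"];print("mask",np.round(d["pixel"]),round(d["score"],2),m.sum())
for pose,P in(((578.8,223.1,.221),[(100,85,74),(100,-85,74),(-100,-85,74),(-100,85,74)]),):
    for q in proj(C,w(pose,P)):cv2.circle(im,tuple(int(v) for v in q),3,(0,0,255),1)
cv2.imwrite("pics/w2.png",im)
```

```text
[587.93666834 225.60459743 223.2365033 ]
[317.4 209.3] 0.96 [625.2 229.3  29. ]
mask [318. 210.] 0.64 954
```

View pics/w2.png

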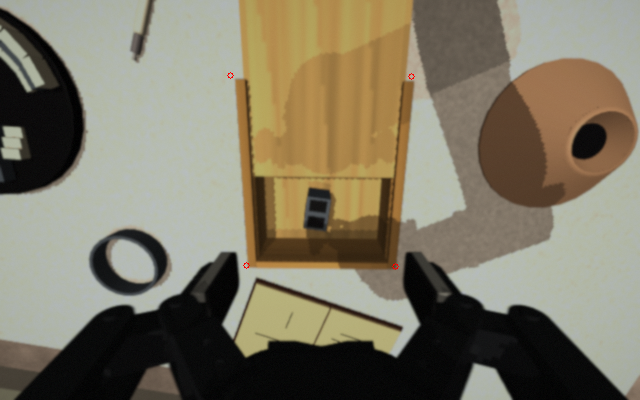

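The lid is about half open, with its edge at row 177. The tower at (318,210) is fully exposed and turned slightly. I'll crop it.

Run:
```python
from h import *
C=cam("wrist");im=cv2.imread("pics/w2.png");x0,y0=280,170
print("lid out",91-((ray(C,[(325,177)],64)[0]-[578.8,223.1,0])@[np.cos(.221),np.sin(.221),0]))
c=cv2.resize(im[y0:y0+75,x0:x0+75],None,fx=8,fy=8,interpolation=cv2.INTER_CUBIC)
cv2.imwrite("pics/w2c.png",c)
```

```text
lid out 91.51015293912597
```

View pics/w2c.png

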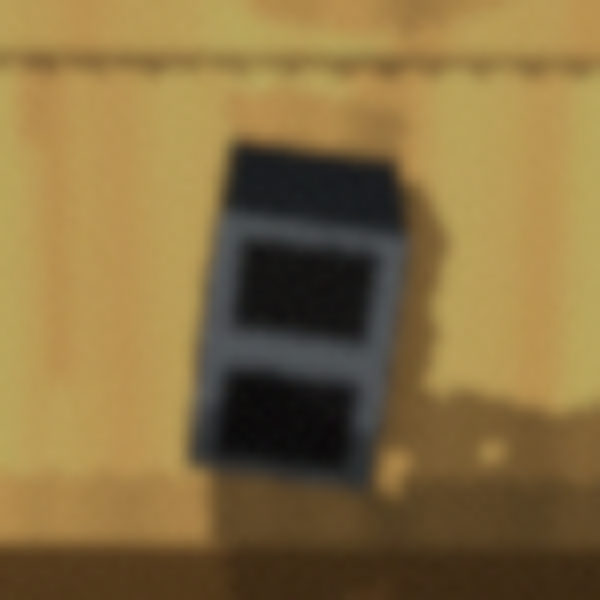

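Run:
```python
from h import *
C=cam("wrist")
q=np.array([(225,212),(408,234),(372,488),(192,465)])/8+[280-.44,170-.44]
W=ray(C,q,52);m=W.mean(0);e=W[3]+W[2]-W[0]-W[1];yaw=np.arctan2(e[1],e[0])
print(W.round(1).tolist(),m.round(1),[np.linalg.norm(W[i]-W[i-1]).round(1) for i in range(4)],"yaw",yaw.round(3))
f=np.linalg.inv(np.array([[np.cos(.221),-np.sin(.221)],[np.sin(.221),np.cos(.221)]]));print("in box",f@(m[:2]-[578.8,223.1]))
print("base check",ray(C,[np.array((232,142))/8+[279.5,169.5],np.array((398,158))/8+[279.5,169.5]],6).round(1))
plan(m[0],m[1],130,yaw)
```

```text
[[605.6, 213.9, 52.0], [603.0, 240.2, 52.0], [642.3, 244.0, 52.0], [644.7, 217.3, 52.0]] [623.9 228.8  52. ] [np.float64(39.2), np.float64(26.4), np.float64(39.5), np.float64(26.9)] yaw 0.091
in box [45.27277826 -4.29047947]
base check [[606.7 213.1   6. ]
 [603.4 240.    6. ]]
tool shift/1000 [-0.0357, -0.0048, 0.0938] turn/0.5 0.2623 dist 100.5
```

Emit:
{"api": "move_arm", "payload": {"series": [[-0.036,-0.005,0.05,0.262,1],[-0.036,-0.005,0.094,0.262,1],[-0.036,-0.005,0.094,0.262,1],[-0.036,-0.005,0.094,0.262,1],[-0.036,-0.005,0.094,0.262,1]]}}

```text
clock: 10.95
tcp_pos: [627.0, 230.0, 134.4]
orientation: [0.002, -0.046, 0.999, 0.0]
contact_force: [0.5, -1.5, 1.1]
gripper_width: 85.0
```

Run:
```python
from h import *
plan(623.9,228.8,20,.091)
```

```text
tool shift/1000 [0.0037, -0.001, 0.1144] turn/0.5 0.0029 dist 114.4
```

Emit:
{"api": "move_arm", "payload": {"series": [[0.001,0,0.04,0,1],[0.001,0,0.04,0,1],[0.001,0,0.04,0,1],[0.001,0,0.04,0,1]]}}

```text
clock: 11.35
tcp_pos: [626.5, 230.1, 94.9]
orientation: [0.002, -0.046, 0.999, 0.001]
contact_force: [-0.7, 0.3, 1.0]
gripper_width: 85.2
```

Run:
```python
from h import *
plan(623.9,228.8,20,.091)
```

```text
tool shift/1000 [0.0031, -0.0012, 0.0749] turn/0.5 0.0022 dist 75.0
```

Emit:
{"api": "move_arm", "payload": {"series": [[0.003,-0.001,0.025,0,1],[0.003,-0.001,0.045,0,1],[0.003,-0.001,0.06,0,1],[0.003,-0.001,0.07,0,1],[0.003,-0.001,0.073,0,1],[0.003,-0.001,0.073,0,1]]}}

```text
clock: 11.95
tcp_pos: [622.6, 228.3, 19.2]
orientation: [0.0, -0.046, 0.999, 0.0]
contact_force: [-0.6, 0.3, 0.6]
gripper_width: 85.4
```

Emit:
{"api": "move_arm", "payload": {"series": [[-0.001,0,0,0,-1],[-0.001,0,0,0,-1],[-0.001,0,0,0,-1],[-0.001,0,0,0,-1],[-0.001,0,0,0,-1],[-0.001,0,0,0,-1],[-0.001,0,0,0,-1],[-0.001,0,0,0,-1]], "grip_force": 40}}

```text
clock: 12.75
tcp_pos: [623.6, 228.4, 19.4]
orientation: [0.0, -0.046, 0.999, 0.0]
contact_force: [1.0, 1.0, 2.6]
gripper_width: 27.5
```

Emit:
{"api": "move_arm", "payload": {"series": [[0,0,-0.01,0,-1],[0,0,-0.04,0,-1],[0,0,-0.08,0,-1],[0,0,-0.12,0,-1],[0,0,-0.14,0,-1],[0,0,-0.14,0,-1],[0,0,-0.14,0,-1]]}}

```text
clock: 13.45
tcp_pos: [622.6, 228.0, 158.6]
orientation: [-0.0, -0.045, 0.999, 0.0]
contact_force: [-0.7, 0.4, -0.2]
gripper_width: 27.5
```

Run:
```python
from h import *
plan(642.5,-175.5,110,.155);print(r.state()["contact_force"].round(1),r.state()["gripper_width"])
plan(642.5,-175.5,110,.155-.064)
```

```text
tool shift/1000 [0.0167, -0.4037, 0.0485] turn/0.5 -0.1284 dist 406.9
[-0.7  0.4 -0.2] 27.493415181986453
tool shift/1000 [0.0167, -0.4037, 0.0485] turn/0.5 -0.0004 dist 406.9
```

Emit:
{"api": "move_arm", "payload": {"series": [[0.017,-0.404,0,-0.128,-1],[0.017,-0.404,0,-0.128,-1],[0.017,-0.404,0,-0.128,-1],[0.017,-0.404,0,-0.128,-1],[0.017,-0.404,0,-0.128,-1],[0.017,-0.404,0,-0.128,-1],[0.017,-0.404,0,-0.128,-1],[0.017,-0.404,0,-0.128,-1]]}}

```text
clock: 14.25
tcp_pos: [641.4, -173.1, 156.3]
orientation: [-0.002, -0.078, 0.997, 0.001]
contact_force: [1.7, 0.1, -0.4]
gripper_width: 27.7
```

Emit:
{"api": "move_arm", "payload": {"series": [[0,0,0,0,-1],[0,0,0,0,-1],[0,0,0,0,-1]]}}

```text
clock: 14.55
tcp_pos: [642.2, -170.5, 157.3]
orientation: [-0.001, -0.078, 0.997, 0.0]
contact_force: [0.3, 0.3, -0.3]
gripper_width: 27.6
```

Run:
```python
from h import *
plan(642.5,-175.5,100,.155)
```

```text
tool shift/1000 [0.0003, -0.0051, 0.0573] turn/0.5 0.0014 dist 57.5
```

Emit:
{"api": "move_arm", "payload": {"series": [[0,-0.005,0.04,0,-1],[0,-0.005,0.075,0,-1],[0,-0.005,0.087,0,-1],[0,-0.005,0.087,0,-1],[0,-0.005,0.087,0,-1],[0,-0.005,0.087,0,-1]]}}

```text
clock: 15.15
tcp_pos: [645.3, -175.9, 74.2]
orientation: [0.002, -0.078, 0.997, -0.0]
contact_force: [-1.1, -0.4, -0.3]
gripper_width: 27.4
```

Run:
```python
from h import *
plan(642.5,-175.5,60,.155)
C=cam("wrist");im=cams.grab_frame("wrist")
print(proj(C,[(642.5,-175.5,30)]).round(1))
x0,y0=215,120;cv2.imwrite("pics/w3.png",cv2.resize(im[y0:y0+180,x0:x0+220],None,fx=3.2,fy=3.2,interpolation=cv2.INTER_CUBIC))
for d in cams.tip_of("wrist","socket_mouth"):print(np.round(d["pixel"],1),round(d["score"],2),ray(C,[d["pixel"]],30)[0].round(1))
for c in("top","side"):
    cams.grab_frame(c);K=cam(c)
    for l in("tower_mid","model"):
        for d in cams.tip_of(c,l):print(c,l,np.round(d["pixel"],1),round(d["score"],2),ray(K,[d["pixel"]],80 if l[0]=="t" else 0)[0].round(1))
```

```text
tool shift/1000 [0.0028, 0.0009, 0.0142] turn/0.5 0.0029 dist 14.5
[[322.4 221.1]]
[323.  221.8] 0.76 [ 643. -175.   30.]
top tower_mid [379.2 170.8] 0.48 [ 641.5 -169.1   80. ]
top model [379.1 194.1] 0.87 [ 583.9 -174.9    0. ]
top model [376. 281.] 0.75 [ 317.4 -156.2    0. ]
side tower_mid [341.4 143.8] 0.57 [ 650.2 -183.7   80. ]
side tower_mid [203.7 310.2] 0.26 [418.8 510.3  80. ]
side model [419.4 213.4] 0.78 [ 310.7 -166.8   -0. ]
side model [341.5 277.1] 0.77 [309.9 175.2   0. ]
side model [348.6 172.1] 0.57 [ 598.6 -166.3    0. ]
```

View pics/w3.png

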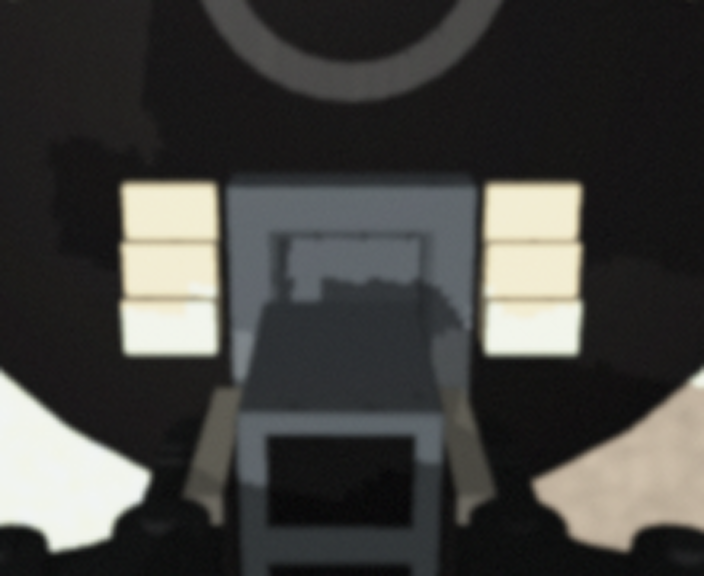

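Run:
```python
from h import *
C=cam("wrist");Rt,p=tcp();o=np.array([215-.34,120-.34])
def f(n,pts,z):
    W=ray(C,np.array(pts)/3.2+o,z);t=(W-p)@Rt;e=t[1]-t[0]
    print(n,"mid tool",t.mean(0).round(1),"len",np.linalg.norm(e).round(1),"ang",np.arctan2(e[0],e[1]).round(3),"world",W.mean(0).round(1))
zf=p[2]-13.4
f("plinth near",[(228,186),(476,186)],30)
f("pocket near",[(269,233),(434,233)],30)
f("foot near",[(262,303),(430,303)],zf)
f("top near",[(237,412),(441,412)],zf+46)
f("stairs",[(122,182),(580,182)],28)
```

```text
plinth near mid tool [34.2  2.3 42.2] len 51.1 ang 0.001 world [ 609.7 -179.3   30. ]
pocket near mid tool [24.1  2.2 42.2] len 34.5 ang 0.001 world [ 619.6 -177.8   30. ]
foot near mid tool [18.7  0.9 13.4] len 30.4 ang 0.001 world [ 625.1 -178.3   58.8]
top near mid tool [ 19.6  -0.3 -32.6] len 27.1 ang 0.001 world [ 624.4 -179.7  104.8]
stairs mid tool [34.6  2.1 44.2] len 95.3 ang 0.001 world [ 609.3 -179.6   28. ]
```

Emit:
{"api": "move_arm", "payload": {"series": [[0.0026,0.0009,0.01,0,-1],[0.0026,0.0009,0.018,0,-1],[0.0026,0.0009,0.022,0,-1],[0.0026,0.0009,0.022,0,-1],[0.0026,0.0009,0.022,0,-1]]}}

```text
clock: 16.05
tcp_pos: [641.0, -175.8, 49.6]
orientation: [-0.0, -0.078, 0.997, -0.0]
contact_force: [0.0, -0.1, -0.5]
gripper_width: 27.7
```

Run:
```python
from h import *
plan(642.5,-175.5,46,.155);print(tcp()[1],tcp()[0].round(4).tolist())
```

```text
tool shift/1000 [-0.0015, 0.0001, 0.0036] turn/0.5 0.0009 dist 3.9
[ 641.03408959 -175.79887796   49.56623115] [[-0.9879, -0.1548, -0.0004], [-0.1548, 0.9879, -0.0002], [0.0005, -0.0001, -1.0]]
```

Run:
```python
import h
from h import *
q=[0.002,-0.078,0.997,0];A=R.from_quat([q[1],q[2],q[3],q[0]]).as_matrix();P=np.array([645.3,-175.9,74.2])
h.tcp=lambda:(A,P)
C=cam("wrist");Rt,p=A,P;o=np.array([215-.34,120-.34])
def f(n,pts,z):
    W=ray(C,np.array(pts)/3.2+o,z);t=(W-p)@Rt;e=t[1]-t[0]
    print(n,"mid tool",t.mean(0).round(1),"len",np.linalg.norm(e).round(1),"world",W.mean(0).round(1))
zf=p[2]-13.4
f("plinth near",[(228,186),(476,186)],30)
f("pocket near",[(269,233),(434,233)],30)
f("foot near",[(262,303),(430,303)],zf)
f("foot near+4",[(262,303),(430,303)],zf+4)
f("top near",[(237,412),(441,412)],zf+46)
```

```text
plinth near mid tool [33.7  2.3 44.1] len 51.6 world [ 611.8 -178.8   30. ]
pocket near mid tool [23.6  2.3 44.1] len 34.9 world [ 621.8 -177.3   30. ]
foot near mid tool [18.8  0.9 13.3] len 30.4 world [ 626.7 -177.9   60.8]
foot near+4 mid tool [20.2  0.9  9.3] len 29.6 world [ 625.3 -178.2   64.8]
top near mid tool [ 19.6  -0.3 -32.7] len 27.1 world [ 625.8 -179.3  106.8]
```

Emit:
{"api": "move_arm", "payload": {"series": [[-0.0018,0.0008,0,0,-1],[-0.0018,0.0008,0,0,-1],[-0.0018,0.0008,0,0,-1],[-0.0018,0.0008,0,0,-1],[-0.0018,0.0008,0,0,-1]]}}

```text
clock: 16.55
tcp_pos: [642.7, -174.7, 50.0]
orientation: [0.0, -0.078, 0.997, -0.0]
contact_force: [0.4, 0.9, -0.7]
gripper_width: 27.5
```

Run:
```python
from h import *
print(tcp()[1].round(2))
C=cam("wrist");im=cams.grab_frame("wrist");cv2.imwrite("pics/w4raw.png",im)
x0,y0=240,140;cv2.imwrite("pics/w4.png",cv2.resize(im[y0:y0+120,x0:x0+160],None,fx=5,fy=5,interpolation=cv2.INTER_CUBIC))
print(tcp()[1].round(2))
```

```text
[ 642.67 -174.7    49.97]
[ 642.64 -174.69   49.94]
```

View pics/w4.png

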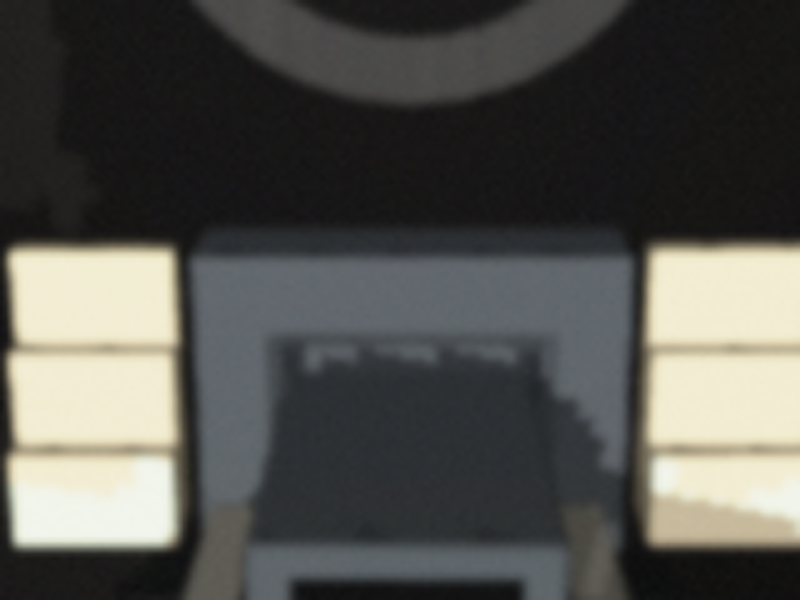

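Run:
```python
from h import *
C=cam("wrist");Rt,p=tcp();o=np.array([240-.4,140-.4])
def f(n,pts,z):
    W=ray(C,np.array(pts)/5+o,z);t=(W-p)@Rt;e=t[1]-t[0]
    print(n,"mid tool",t.mean(0).round(1),"len",np.linalg.norm(e).round(1),"world",W.mean(0).round(1))
zf=p[2]-13.4
f("plinth near",[(190,256),(634,256)],30)
f("pocket near",[(267,336),(557,336)],30)
f("foot near",[(280,372),(537,372)],zf)
f("foot near hi",[(280,362),(537,362)],zf)
f("top near",[(248,545),(566,545)],zf+46)
# predicted foot edge if tower at tool x=20 front
for x in(19,20,21):print(x,((proj(C,[Rt@[x,y,13.4]+p for y in(-14,14)])-o)*5).round(0).tolist())
```

```text
plinth near mid tool [31.1  0.5 19.9] len 52.3 world [ 611.8 -179.    30. ]
pocket near mid tool [21.2  0.5 19.9] len 34.7 world [ 621.6 -177.5   30. ]
foot near mid tool [18.9  0.1 13.4] len 29.8 world [ 623.9 -177.6   36.5]
foot near hi mid tool [20.2  0.1 13.4] len 29.7 world [ 622.7 -177.8   36.5]
top near mid tool [ 19.5  -0.1 -32.6] len 27.0 world [ 623.4 -177.8   82.5]
19 [[287.0, 371.0], [529.0, 372.0]]
20 [[287.0, 363.0], [529.0, 363.0]]
21 [[287.0, 355.0], [529.0, 355.0]]
```

Emit:
{"api": "move_arm", "payload": {"series": [[-0.0005,0.0004,0.001,0,-1],[-0.0005,0.0004,0.003,0,-1],[-0.0005,0.0004,0.005,0,-1],[-0.0005,0.0004,0.0065,0,-1],[-0.0005,0.0004,0.008,0,-1],[-0.0005,0.0004,0.009,0,-1],[-0.0005,0.0004,0.009,0,-1]]}}

```text
clock: 17.3
tcp_pos: [643.0, -174.2, 40.7]
orientation: [-0.0, -0.078, 0.997, 0.0]
contact_force: [-0.8, -0.1, -1.4]
gripper_width: 27.6
```

Emit:
{"api": "move_arm", "payload": {"series": [[0,0,0.001,0,-1],[0,0,0.002,0,-1],[0,0,0.003,0,-1],[0,0,0.004,0,-1],[0,0,0.004,0,-1]]}}

```text
clock: 17.8
tcp_pos: [643.0, -174.2, 36.7]
orientation: [-0.0, -0.078, 0.997, 0.0]
contact_force: [-0.6, 0.1, -0.9]
gripper_width: 27.3
```

Emit:
{"api": "move_arm", "payload": {"series": [[0,0,0.0006,0,-1],[0,0,0.0012,0,-1],[0,0,0.0018,0,-1],[0,0,0.0018,0,-1]]}}

```text
clock: 18.2
tcp_pos: [643.0, -174.2, 35.0]
orientation: [-0.0, -0.078, 0.997, 0.0]
contact_force: [-0.2, 0.2, 0.2]
gripper_width: 27.6
```

Emit:
{"api": "move_arm", "payload": {"series": [[0,0,0.0006,0,-1],[0,0,0.0012,0,-1],[0,0,0.0012,0,-1]]}}

```text
clock: 18.5
tcp_pos: [643.0, -174.2, 33.8]
orientation: [-0.0, -0.078, 0.997, 0.0]
contact_force: [-0.5, 0.1, 0.9]
gripper_width: 27.7
```

Emit:
{"api": "move_arm", "payload": {"series": [[0,0,0.0006,0,-1],[0,0,0.001,0,-1],[0,0,0.001,0,-1]]}}

```text
clock: 18.8
tcp_pos: [643.2, -174.3, 33.4]
orientation: [0.0, -0.078, 0.997, -0.0]
contact_force: [-1.6, 0.4, 2.7]
gripper_width: 27.5
```

Emit:
{"api": "move_arm", "payload": {"series": [[0,0,0.0008,0,-1],[0,0,0.0008,0,-1]]}}

```text
clock: 19.0
tcp_pos: [643.2, -174.2, 33.4]
orientation: [0.0, -0.078, 0.997, -0.0]
contact_force: [-2.0, 1.2, 5.3]
gripper_width: 27.5
```

Emit:
{"api": "move_arm", "payload": {"series": [[0,0,-0.0008,0,-0.2],[0,0,-0.0008,0,0],[0,0,-0.0008,0,0],[0,0,-0.0008,0,0],[0,0,-0.0008,0,0]]}}

```text
clock: 19.5
tcp_pos: [643.0, -174.3, 32.6]
orientation: [-0.0, -0.078, 0.997, 0.0]
contact_force: [-0.2, 0.3, -0.1]
gripper_width: 42.4
```

Emit:
{"api": "move_arm", "payload": {"series": [[0,0,-0.01,0,0],[0,0,-0.03,0,0],[0,0,-0.07,0,0],[0,0,-0.11,0,0],[0,0,-0.16,0,1],[0.02,0,-0.2,0,1],[0.02,0,-0.2,0,1],[0.02,0,-0.2,0,1]]}}

```text
clock: 20.3
tcp_pos: [623.4, -177.3, 235.3]
orientation: [0.002, -0.077, 0.997, -0.0]
contact_force: [0.2, -0.1, -1.3]
gripper_width: 85.4
```

Emit:
{"api": "move_arm", "payload": {"series": [[0,0,0,0,1],[0,0,0,0,1],[0,0,0,0,1]]}}

```text
clock: 20.6
tcp_pos: [623.0, -177.2, 231.2]
orientation: [-0.001, -0.078, 0.997, 0.0]
contact_force: [0.5, -0.2, 0.5]
gripper_width: 85.5
```

Run:
```python
from h import *
C=cam("wrist");im=cams.grab_frame("wrist");print(tcp()[1].round(1))
for d in cams.tip_of("wrist","tower_mid"):print(np.round(d["pixel"],1),round(d["score"],2),ray(C,[d["pixel"]],43)[0].round(1))
print("expect corners",proj(C,w((643,-174.3,.155),[(20,14,66),(20,-14,66),(-20,-14,66),(-20,14,66)])).round(1).tolist())
s=cams.grab_frame("side")
x,y=[int(v) for v in proj(C,[(643,-174.3,45)])[0]]
A=cv2.resize(im[y-45:y+45,x-45:x+45],(400,400),interpolation=cv2.INTER_CUBIC);u,v=[int(t) for t in proj(cam("side"),[(643,-174.3,45)])[0]]
B=cv2.resize(s[v-40:v+60,u-50:u+50],(400,400),interpolation=cv2.INTER_CUBIC)
cv2.imwrite("pics/fin.png",np.hstack([A,B]));print(x,y,u,v)
```

```text
[ 623.2 -177.2  231.5]
[322.2 198.4] 0.86 [ 644.4 -172.3   43. ]
expect corners [[332.9, 219.3], [308.5, 219.3], [308.1, 185.3], [333.4, 185.3]]
320 197 340 154
```

View pics/fin.png

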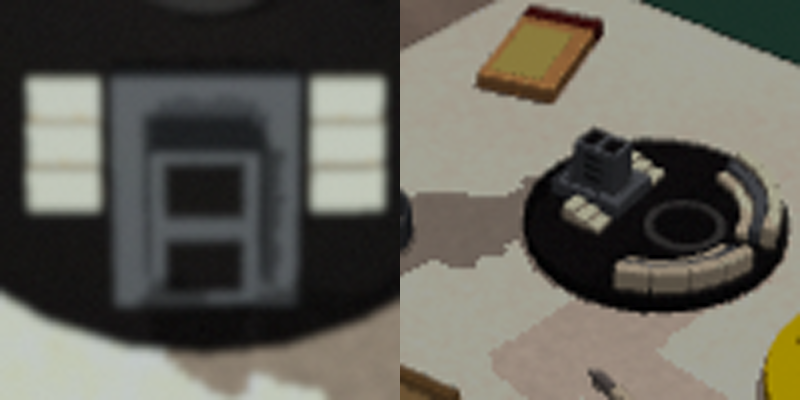

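The final view shows the tower upright in the plinth. Its near top edge is at row 186.2, against 185.3 expected when it is home. The gripper is clear.

```bash
python3 -c "
from bench import r
print(r.finish_job(), r.state()['clock'])"
```

```text
the job is handed in; nothing more can be done
the job is handed in; nothing more can be done
```

I dragged the lid open with the closed fingertips. I then took the tower out, set it in the black model's socket, backed the gripper clear and handed the job in. The last clock I read, shortly before that, was about 20.6 s of the 58 s allowed; no verdict was reported.

- **Lid:** it is out by about 92 mm, measured once in the wrist picture right after the drag. The highest vertical force I read on it was about 10 N.
- **Tower:** while lowering it, contact came at a TCP height of 33.4 mm, exactly where I had worked out "fully home". I pressed to about 5 N before letting go. The last wrist and side pictures show it upright, with its near top edge within about 1 px of where it should be.
- **Disagreements:** estimates of the socket's position differed by a few mm between cameras, up to about 9 mm for one top-camera network reading. I went by the close wrist views, and the tower met no resistance before the bottom.
- **Not checked:** I did not measure the loose things at the end, but no path passed near them. I also did not measure the lid again after the drag, and nothing I planned touched it after that.

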